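Set the handpiece speed dial under its hinged cover

ROBOT

A 6-joint arm with a two-finger parallel gripper is mounted at the origin on a cart in front of the work surface, level with it; the furniture and walls round the work are solid. World frame = base frame: x ahead of the robot, y to its left, z up, the work surface at z = 0. Lengths are in m, angles in rad, forces in N, time in s.
With the tool pointing down it reaches from about 0.25 to 0.775 m from the base axis. Payload 4 kg.
Tool frame: the origin (TCP) lies on the centre line of the jaws, within the pads' length; the fingertips stand 14 mm ahead of it and the grasp point (between the pads) lies 5 mm behind it (robot.tcp_to_tips is the distance from the TCP to the fingertips, in m); z points along the fingers, y is the line along which they close (so a half turn about z gives the same grasp; the last joint's range is limited). The gripper opens to 94 mm and grips with 3 to 60 N. Pads are 16 mm wide; open, the fingers measure 119 mm over their backs; the gripper's body (75 mm by 177 mm) begins 78 mm behind the grasp point.
Start: joints at [-1.326, 0.087, 1.371, -0, 1.684, -0.103], TCP at [0.187, -0.517, 0.198] pointing down, gripper open.
Joint ranges: [-3.1, 3.1], [-0.76, 2.03], [0.27, 2.55], [-1.08, 4.22], [0.17, 2.65], [-2.57, 2.57]. Speed limits (rad/s): [2.79, 2.79, 3.14, 3.14, 3.14, 3.14].

INTERFACE

Orientations are given as [roll, pitch, yaw] about the fixed x, y, z axes, in that order (R = Rz(yaw) Ry(pitch) Rx(roll)).
In Python, from bench import robot gives the robot as it stands.
- The arm moves only by the tool carry_out, never from a script. Its argument "increments" is a list of rows, each a list of 3 entries, a list of its own where there are three numbers: the closure in counts, from 0 (fully open) to 255 (shut), then the shift along the tool's x, y, z in mm, then the turn about the tool's z in degrees. In form: [[fingers, [dx, dy, dz], twist], ...]. A call has 1 to 8 rows; each row shifts and turns the commanded pose from where the row before left it, along the tool's axes as they then stand; what a row does not reach is not made up. A row lasts 1/10 s, in which the tool goes at most 50 mm and 8.59 degrees, less where a joint would pass 70% of its speed; a pose out of reach is approached as far as the arm can. A call with a gripper value outside its range is refused whole. The fingers move at their own pace and stop on an object; the grip force is fixed at half the most. Time passes only in rows, so rows that do not move let the fingers close. It gives the time, the measured TCP pose, the force, the opening and the grip force at its end, in the units of the state.
- robot.get_obs(): the state, without advancing time (a new reading comes with each control period).
- robot.snapshot(name): name is "scene" or "top" or "wrist"; returns the picture (384x512x3 uint8, blue, green, red); there is no depth.
- robot.get_calibration(name): a dict with "vfov" (degrees; the focal length in pixels is half the picture's height over the tangent of half this angle, whatever the lens; pixels are square), "cx", "cy" (the principal point, pixels), "T" (4x4, takes a point from camera to world coordinates). Camera axes: x right, y down, z forward; pixel columns grow to the right and rows downward; lengths in m; the calibration is good to about 2 mm. A picture is of the moment at which its call begins: read the wrist's pose just before it. get_calibration takes no time and is no camera call; for the wrist camera it gives the pose at the moment of the call.
- robot.close_job(): hands the job in; it is judged then, once.
The state is a dict: "time": time; "joint_positions": joint angles; "qvel": joint speeds; "joint_torque": joint torques, N m; "tool_pos": TCP position; "ee_rot": TCP orientation; "wrist_force": force on the tool from outside, world axes, zero at the start; "wrist_torque": the same for the moment, N m; "width": finger opening in m; "finger_force": force on a finger pad.
Only numpy, scipy, OpenCV 4.12 (cv2) and the standard library are available. Lean on these libraries where they do the work, as an engineer would, in place of code of your own. Each camera call takes 0.05 s, during which the arm holds its last target. There are 200 camera calls.

TASK

Lift the blue hinged cover of the grey handpiece speed controller fully open, so that it stays resting back on its hinge stop. Then turn the black dial clockwise until its white pointer line meets the red index mark on the silver ring, and let go. Leave the silver ring at its setting, and do not knock the wax block, the small metal dish or the flux bottle about.

Things in the scene. Friction and masses are not known exactly. Their poses are not given: they have to be found in the camera images.
- controller: grey metal control box, 144 x 164 mm, fixed on the bench; origin at the centre of its underside, x to its rear, y to its left, z up (its front, with socket, green lamp and black rocker, looks to -x). Its top is a dark panel 45 mm above the bench with a scale of white ticks round the dial (only the red mark counts, not the ticks), hidden under the cover at first.
- cover (a joint): opening angle of the blue cover, rad: 0 closed, grows as the front is lifted, 1.75 on its hinge stop. An open-bottomed shell 134 deep x 154 wide x 58 mm high, walls 4 mm, about 0.2 kg; it hides the dial while closed, and its hinge is lightly damped. Let go below about 0.9 rad it falls shut, beyond about 1.3 rad it falls on to the stop by itself.
- cover_hinge (a point): a point on the cover's hinge axis, which is level and parallel to the controller's y, at the rear edge of the panel, 46 mm above the bench, in the middle of the width
- cover_tab (a point): grip point on the black tab at the middle of the cover's front: a plate 24 mm wide (along the controller's y), 8 thick, 44 long, sticking straight out from the front wall. The point is at mid-thickness, 12 mm from the free end, 32 mm from the wall; closed, 166 mm before and 30 mm above the hinge axis. Pinched from above across its width, it turns between the fingers as the cover swings.
- dial_axis (a point): point on the vertical axis of the dial at a good height to grip, 30 mm over the panel. The dial is a black ribbed drum, 40 mm in diameter, from 8 to 42 mm over the panel, on a skirt 66 mm in diameter whose top is 8.5 mm over the panel
- pointer (a point): outer end of the white pointer line on the dial's skirt, 34 mm from the axis, 9 mm over the panel. The dial turns 5.2 rad between hard stops; a dead sector of 1.08 rad centred on the controller's front (-x) cannot be crossed. It starts at the front left; clockwise (from above) goes by the left, rear and right. Stiff (0.3 N m): grip firmly; it may slip in the fingers.
- index_mark (a point): middle of the red index mark on the silver ring round the dial, 34 mm from the axis, 5 mm over the panel. The flat ring (93 mm in diameter, 3 mm thick) is stiff to turn and set differently each time, the mark somewhere from the rear to the front right of the dial; the dial needs more than one grasp to get there.
- wax: loose yellow-brown wax block 30 x 46 x 19 mm, left of the controller; origin at the centre of its underside
- dish: loose small round metal dish, 34 mm in diameter, 14 mm high, right of the controller; origin at the centre of its underside
- flux: loose white flux bottle with a nozzle, 45 mm in diameter, 97 mm high, right of the controller; origin at the centre of its underside
- led_lamp: white desk lamp, fixed, an obstacle above; origin at its clamp below the bench. Its head hangs 0.50 to 0.64 m above the bench, about 0.15 to 0.27 m nearer the robot than the origin and from 0.06 m right to 0.06 m left of it: keep the forearm clear of it when swinging in from the left (draw the tool in to about 0.34 m from the base axis first).
- magnifier_lamp: black magnifier lamp, fixed, an obstacle above; origin at its clamp below the bench. Its round head hangs 0.48 to 0.56 m above the bench, about 0.05 to 0.21 m nearer the robot than the origin and from 0.075 m right to 0.075 m left of it.
Things that resemble listed ones, but are neither listed nor needed, are in the scene too. Several things have the shape of the wax; the one meant has the colours described above.

How it is judged:
On the way:
1. the cover rests open on its hinge stop (value of joint cover above 1.7 rad), for 0.2 s.
At the end, for the whole second after the job is handed in: The cover rests on its stop (above 1.70 rad), the end of the dial's pointer is within 4 mm (about 7 degrees) of the red mark as seen from above, the index mark is within 5 mm of where it was at the start, and the bystanders are at rest (horizontal distance between pointer and index_mark below 0.004 m and value of joint cover above 1.7 rad and distance of index_mark from where it was at the start of the episode below 0.005 m and linear speed of each of wax, dish, flux below 0.02 m/s); the robot touches nothing.
It fails at once if the silver index ring was turned (its mark moved more than 5 mm) (distance of index_mark from where it was at the start of the episode above 0.005 m).
It fails at once if a bystander was knocked more than 20 mm from its place or tipped over (distance of any of wax, dish, flux from where it was at the start of the episode above 0.02 m or angle between any of flux, dish, wax's own z axis and vertical above 0.5 rad).
It also fails if it takes over 72 s, if anything falls off the work surface, if the arm or the gripper's body presses on something with over 40 N, if the wrist force passes 120 N, or if a joint passes its speed limit or range.

## Working session

There is one attempt and no reset: what is moved stays moved. The work goes in short steps, Python scripts to look and compute and a tool call to move; the robot and the scene stay as the last step left them, time stands still between calls to the robot, and variables do not carry over. Pictures are saved under pics/ and viewed, at most 10 in all, crops included, and the job is handed in when it is done.

Besides the shell and the picture viewer there is one more tool, called as name(argument=value, ...) on one line, values as JSON. carry_out: Moves the arm, as the interface text tells. Its arguments: {"type":"object","properties":{"increments":{"type":"array","items":{"type":"array"}}},"required":["increments"]}

```bash
mkdir -p pics; ls
cat > h.py <<'E'
import numpy as np, cv2
from scipy.spatial.transform import Rotation as Ro
from bench import robot
def cal(n):
    c=robot.get_calibration(n); f=192/np.tan(np.radians(c['vfov'])/2); return f,c['cx'],c['cy'],np.array(c['T'])
def ray(C,u,v,z):
    f,cx,cy,T=C; d=T[:3,:3]@np.array([(u-cx)/f,(v-cy)/f,1]); o=T[:3,3]; return o+d*(z-o[2])/d[2]
def proj(C,p):
    f,cx,cy,T=C; q=T[:3,:3].T@(np.array(p)-T[:3,3]); return np.array([cx+f*q[0]/q[2],cy+f*q[1]/q[2]])
def st():
    o=robot.get_obs(); print({k:np.round(o[k],3) for k in('time','joint_positions','tool_pos','ee_rot','wrist_force','width','finger_force')}); return o
E
python3 - <<'E'
from h import *
st()
a=robot.snapshot('scene');b=robot.snapshot('top')
cv2.imwrite('pics/s.png',a);cv2.imwrite('pics/t.png',b)
for n in('scene','top','wrist'):
    c=robot.get_calibration(n);print(n,c['vfov'],c['cx'],c['cy'],np.round(c['T'],3).tolist(),[k for k in c])
E
```

```text
pics
{'time': np.float64(0.0), 'joint_positions': array([-1.326,  0.088,  1.372,  0.   ,  1.684, -0.103]), 'tool_pos': array([ 0.187, -0.517,  0.197]), 'ee_rot': array([-3.139, -0.   ,  0.348]), 'wrist_force': array([ 0.954, -0.285, -0.226]), 'width': np.float64(0.094), 'finger_force': np.float64(0.0)}
scene 56.66694506377471 253.55143867068688 191.19901659024083 [[0.855, -0.212, 0.474, 0.096], [-0.519, -0.348, 0.781, -0.771], [-0.001, -0.913, -0.407, 0.47], [0.0, 0.0, 0.0, 1.0]] ['vfov', 'cx', 'cy', 'T']
top 46.14262892914637 253.90657393732215 187.99468385001336 [[0.016, -0.996, 0.088, 0.555], [-0.999, -0.018, -0.028, 0.064], [0.029, -0.087, -0.996, 1.091], [0.0, 0.0, 0.0, 1.0]] ['vfov', 'cx', 'cy', 'T']
wrist 71.41008518293987 257.9403838295034 193.66416311630502 [[0.342, -0.912, -0.229, 0.253], [-0.94, -0.332, -0.081, -0.493], [-0.003, 0.243, -0.97, 0.383], [0.0, 0.0, 0.0, 1.0]] ['vfov', 'cx', 'cy', 'T']
```

View pics/s.png

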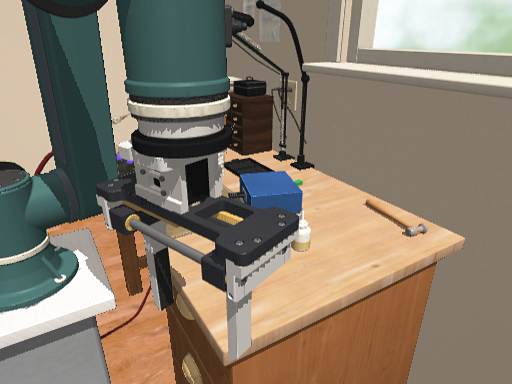

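View pics/t.png

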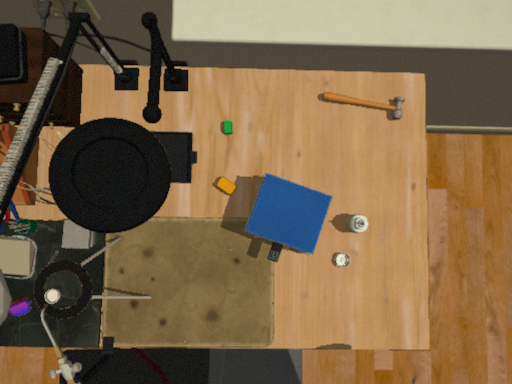

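The top view shows the blue cover at about (289,213), its black tab at (274,254), the flux bottle at (358,223) and the dish at (342,260). Two blocks have the wax shape: orange-brown at (226,186) and green at (228,127). The first fits "yellow-brown, left of the controller". Next I'll measure the cover and enlarge a crop to confirm.

Run:
```python
from h import *
b=cv2.imread('pics/t.png');C=cal('top')
h=cv2.cvtColor(b,cv2.COLOR_BGR2HSV)
m=cv2.inRange(h,(100,120,60),(125,255,255));m[:, :200]=0
n,l,s,c=cv2.connectedComponentsWithStats(m);i=1+np.argmax(s[1:,4]);m=np.uint8(l==i)*255
cn=max(cv2.findContours(m,0,2)[0],key=cv2.contourArea)[:,0,:]
W=np.array([ray(C,u+0,v+0,0.104)[:2] for u,v in cn],np.float32)
r=cv2.minAreaRect(W*1000);print(r,s[i])
t=cv2.inRange(h,(0,0,0),(180,255,60))[235:275,255:295];ys,xs=np.nonzero(t);print(xs.mean()+255,ys.mean()+235,len(xs),xs.min()+255,xs.max()+255,ys.min()+235,ys.max()+235)
print('tab',ray(C,274,255,0.076))
for nme,u,v,z in(('wax',226,186,.019),('dish',342,260,.014),('flux',358,223,.09)):print(nme,ray(C,u,v,z))
for nme,u,v in (('led',0,0),):pass
cv2.imwrite('pics/c.png',cv2.resize(b[110:290,190:400],None,fx=3.3,fy=3.3,interpolation=cv2.INTER_CUBIC))
```

```text
((587.844482421875, -40.400238037109375), (152.9279327392578, 132.59169006347656), 71.32733154296875) [ 247  174   85   79 4191]
275.61157024793386 248.48760330578511 121 259 293 239 260
tab [ 0.49451333 -0.01117981  0.076     ]
wax [0.65262157 0.10117964 0.019     ]
dish [ 0.48129603 -0.17806452  0.014     ]
flux [ 0.56868158 -0.19697812  0.09      ]
```

View pics/c.png

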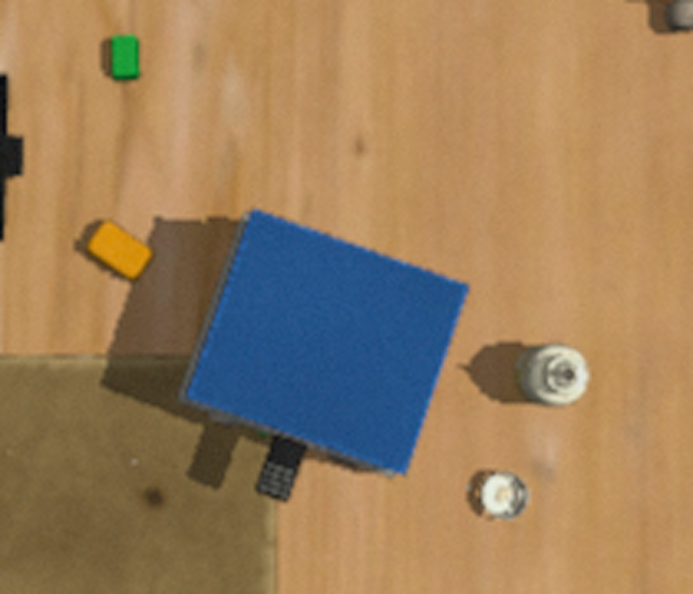

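The crop confirms the yellow-brown block beside the controller, with flux and dish on its right. The measured cover is 153 x 133 mm against the stated 154 x 134, which fits, and the controller's yaw is about -18.7°. The tab from geometry is (0.494,-0.009,0.076), matching the pixel measurement. First I turn the wrist, then travel.

carry_out(increments=[[0,[0,0,0],7.7],[0,[0,0,0],7.7],[0,[0,0,0],7.7],[0,[0,0,0],7.7],[0,[0,0,0],7.8],[0,[0,0,0],0]])

```text
time: 0.7
tool_pos: [0.1874, -0.5168, 0.1976]
ee_rot: [-3.141, 0.001, -0.326]
wrist_force: [-0.6, -0.1, 0.8]
width: 0.0942
finger_force: 0.0
```

```bash
cat >> h.py <<'E'
def d2(target):
    "tool-frame delta in mm from the measured pose to target"
    o=robot.get_obs(); R=Ro.from_euler('xyz',o['ee_rot']).as_matrix(); return R.T@(np.array(target)-o['tool_pos'])*1000
E
python3 - <<'E'
from h import *
st(); print(d2([.494,-.010,.16]))
E
```

```text
{'time': np.float64(0.7), 'joint_positions': array([-1.326,  0.088,  1.372, -0.   ,  1.684,  0.57 ]), 'tool_pos': array([ 0.187, -0.517,  0.198]), 'ee_rot': array([-3.141e+00,  1.000e-03, -3.260e-01]), 'wrist_force': array([-0.602, -0.06 ,  0.792]), 'width': np.float64(0.094), 'finger_force': np.float64(0.0)}
[ 128.41328805 -578.21074555   38.13101174]
```

carry_out(increments=[[0,[8,-36,0],0],[0,[8,-36,0],0],[0,[8,-36,0],0],[0,[8,-36,0],0],[0,[8,-36,0],0],[0,[8,-36,0],0],[0,[8,-36,0],0],[0,[8,-36,0],0]])

```text
time: 1.5
tool_pos: [0.3407, -0.2633, 0.1981]
ee_rot: [-3.142, 0.0, -0.323]
wrist_force: [0.9, -0.8, -1.4]
width: 0.0941
finger_force: 0.0
```

carry_out(increments=[[0,[8,-36,0],0],[0,[8,-36,0],0],[0,[8,-36,0],0],[0,[8,-36,0],0],[0,[8,-36,0],0],[0,[8,-36,0],0],[0,[8,-36,10],0],[0,[8,-36,10],0]])

```text
time: 2.3
tool_pos: [0.4939, -0.0109, 0.1782]
ee_rot: [3.142, -0.001, -0.322]
wrist_force: [-0.5, -0.2, -0.3]
width: 0.094
finger_force: 0.0
```

carry_out(increments=[[0,[0,0,0],0],[0,[0,0,0],0]])

```text
time: 2.5
tool_pos: [0.4927, -0.012, 0.1775]
ee_rot: [3.141, 0.002, -0.322]
wrist_force: [0.5, 0.1, 0.2]
width: 0.094
finger_force: 0.0
```

Run:
```python
from h import *
st(); print(d2([.494,-.010,.071]))
C=cal('wrist');w=robot.snapshot('wrist')
print(proj(C,[.494,-.010,.08]))
cv2.imwrite('pics/w1.png',w)
```

```text
{'time': np.float64(2.5), 'joint_positions': array([-1.390e-01, -3.400e-02,  1.536e+00, -1.000e-03,  1.642e+00,
        1.754e+00]), 'tool_pos': array([ 0.493, -0.012,  0.178]), 'ee_rot': array([ 3.141e+00,  2.000e-03, -3.220e-01]), 'wrist_force': array([0.465, 0.136, 0.23 ]), 'width': np.float64(0.094), 'finger_force': np.float64(0.0)}
[  0.75713355  -2.41645755 106.53431683]
[255.24968367 191.67860072]
```

View pics/w1.png

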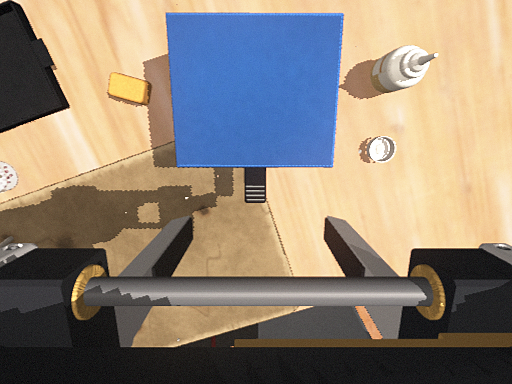

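The tab is at (255,170–203) and its grip point is predicted at (255,192), so it is aligned. I lower and pinch.

carry_out(increments=[[60,[0,-1,18],0],[60,[0,-1,18],0],[60,[0,0,18],0],[60,[0,0,18],0],[60,[0,0,18],0],[60,[0,0,16],0],[255,[0,0,0],0],[255,[0,0,0],0]])

```text
time: 3.35
tool_pos: [0.4937, -0.0116, 0.073]
ee_rot: [3.141, -0.001, -0.327]
wrist_force: [-0.4, 0.1, 0.0]
width: 0.0591
finger_force: 0.0
```

carry_out(increments=[[255,[0,0,0],0],[255,[0,0,0],0],[255,[0,0,0],0],[255,[0,0,0],0]])

```text
time: 3.75
tool_pos: [0.4941, -0.0105, 0.0728]
ee_rot: [-3.142, -0.001, -0.326]
wrist_force: [1.2, -0.3, -0.1]
width: 0.0271
finger_force: 0.0
```

Run:
```python
from h import *
st()
a=np.radians(169.75);r=168.7
th=np.linspace(0,1.62,28)
P=np.c_[r*np.cos(a-th),r*np.sin(a-th)]
print(np.round(np.diff(P,axis=0)).tolist(),P[-1]-P[0])
```

```text
{'time': np.float64(3.75), 'joint_positions': array([-0.136,  0.023,  1.691, -0.   ,  1.427,  1.761]), 'tool_pos': array([ 0.494, -0.011,  0.073]), 'ee_rot': array([-3.142e+00, -1.000e-03, -3.260e-01]), 'wrist_force': array([ 1.181, -0.341, -0.111]), 'width': np.float64(0.027), 'finger_force': np.float64(0.0)}
[[2.0, 10.0], [3.0, 10.0], [3.0, 10.0], [4.0, 9.0], [4.0, 9.0], [5.0, 9.0], [5.0, 9.0], [6.0, 8.0], [6.0, 8.0], [7.0, 7.0], [7.0, 7.0], [8.0, 7.0], [8.0, 6.0], [8.0, 6.0], [9.0, 5.0], [9.0, 5.0], [9.0, 4.0], [10.0, 3.0], [10.0, 3.0], [10.0, 2.0], [10.0, 2.0], [10.0, 1.0], [10.0, 0.0], [10.0, -0.0], [10.0, -1.0], [10.0, -1.0], [10.0, -2.0]] [204.1553025  134.31122482]
```

carry_out(increments=[[255,[0,0,0],0],[255,[0,0,0],0],[255,[0,0,0],0]])

```text
time: 4.05
tool_pos: [0.4943, -0.0106, 0.073]
ee_rot: [3.141, -0.002, -0.326]
wrist_force: [-1.1, 0.6, 4.1]
width: 0.0034
finger_force: 2.0
```

carry_out(increments=[[255,[2,0,-10],0],[255,[3,0,-10],0],[255,[3,0,-10],0],[255,[4,0,-9],0],[255,[4,0,-9],0],[255,[5,0,-9],0],[255,[5,0,-9],0],[255,[6,0,-8],0]])

```text
time: 4.85
tool_pos: [0.5246, -0.0209, 0.1471]
ee_rot: [-3.142, -0.0, -0.326]
wrist_force: [-0.6, 0.7, -0.2]
width: 0.0008
finger_force: 0.0
```

Opening 1 mm: the tab was not held. I look again.

Run:
```python
from h import *
C=cal('wrist');w=robot.snapshot('wrist');T=cal('top');t=robot.snapshot('top')
print(proj(C,[.494,-.010,.08]),proj(T,[.494,-.010,.076]))
cv2.imwrite('pics/w2.png',np.hstack([cv2.resize(w,(480,360)),cv2.resize(t[200:290,240:320],(320,360))]))
```

```text
[256.8397045  230.70915598] [273.47047448 255.22429929]
```

View pics/w2.png

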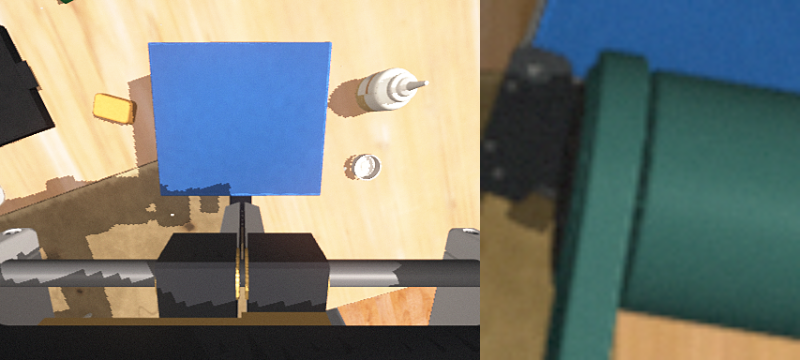

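Run:
```python
from h import *
o=st();C=cal('wrist')
p=o['tool_pos'];R=Ro.from_euler('xyz',o['ee_rot']).as_matrix()
for dx in(-8,8):
  for dz in(-10,0,14): print(dx,dz,np.round(proj(C,p+R@np.array([dx,0,dz])/1000)))
w=robot.snapshot('wrist')
cv2.imwrite('pics/w3.png',cv2.resize(w[170:300,170:345],None,fx=4,fy=4,interpolation=cv2.INTER_CUBIC))
```

```text
{'time': np.float64(4.95), 'joint_positions': array([-0.148,  0.047,  1.513, -0.   ,  1.578,  1.749]), 'tool_pos': array([ 0.526, -0.021,  0.148]), 'ee_rot': array([-3.141e+00, -3.000e-03, -3.260e-01]), 'wrist_force': array([-0.023,  0.356, -0.274]), 'width': np.float64(0.0), 'finger_force': np.float64(0.0)}
-8 -10 [257. 239.]
-8 0 [257. 234.]
-8 14 [257. 227.]
8 -10 [257. 218.]
8 0 [257. 213.]
8 14 [257. 208.]
```

View pics/w3.png

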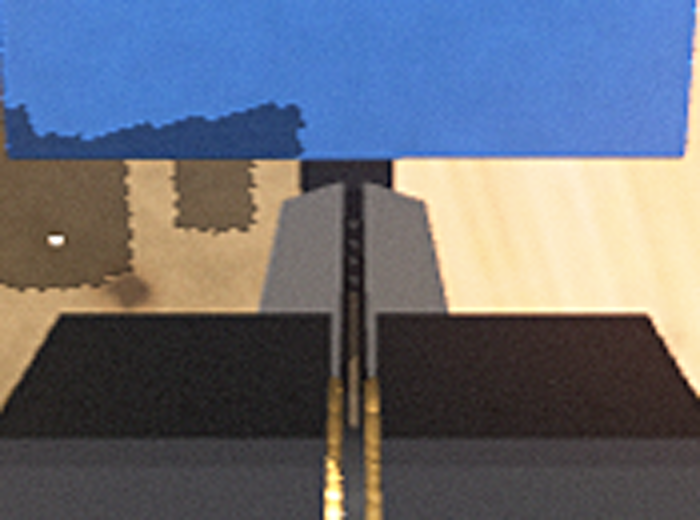

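The cover is still shut and nothing was disturbed. The tab is seen at crop (300–393,160) under the closed fingers. I back off and triangulate the tab end to get its height.

carry_out(increments=[[60,[-15,0,-5],0],[60,[-15,0,-5],0],[60,[-20,0,0],0],[60,[-20,0,0],0],[60,[-15,0,0],0],[60,[-15,0,0],0],[60,[0,0,0],0],[60,[0,0,0],0]])

```text
time: 5.8
tool_pos: [0.4294, 0.0113, 0.1561]
ee_rot: [3.141, -0.0, -0.326]
wrist_force: [0.4, 0.4, 0.2]
width: 0.0611
finger_force: 0.0
```

Run:
```python
from h import *
o=st();C=cal('wrist');w=robot.snapshot('wrist');cv2.imwrite('pics/w4.png',w)
print('grip',proj(C,[.494,-.010,.076]),'end',proj(C,[.4826,-.0066,.080]),'roof',proj(C,[.5244,-.0189,.104]))
u,v=proj(C,[.494,-.010,.076]).astype(int)
a=cv2.resize(w[v-60:v+60,u-60:u+60],None,fx=4,fy=4,interpolation=cv2.INTER_CUBIC);print(u-60,v-60)
cv2.imwrite('pics/w4c.png',a)
```

```text
{'time': np.float64(5.8), 'joint_positions': array([-0.106, -0.174,  1.705, -0.   ,  1.61 ,  1.791]), 'tool_pos': array([0.429, 0.011, 0.156]), 'ee_rot': array([ 3.141, -0.   , -0.326]), 'wrist_force': array([0.446, 0.423, 0.239]), 'width': np.float64(0.061), 'finger_force': np.float64(0.0)}
grip [256.87114623 128.35701025] end [257.29761929 141.07965077] roof [255.18217713  89.62286797]
196 68
```

View pics/w4c.png

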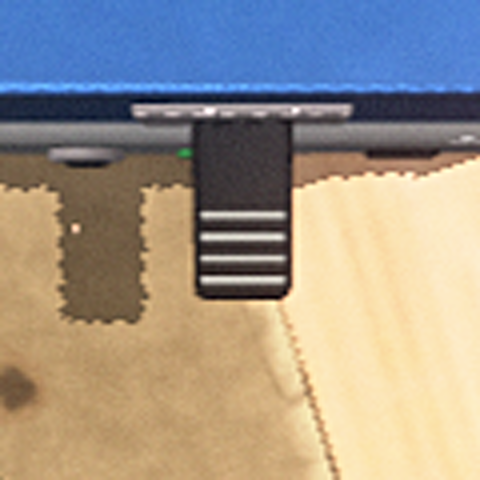

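The tab is exactly where predicted (end at row 142 vs 141, roof edge 90 vs 90). So the doubt falls on the fingers and the tool frame, which I check next.

Run:
```python
from h import *
print(robot.tcp_to_tips,[a for a in dir(robot) if a[0]!='_'])
o=robot.get_obs();C=cal('wrist');R=Ro.from_euler('xyz',o['ee_rot']).as_matrix()
w=cv2.imread('pics/w4.png')
for s in(-1,1):
  for dx in(-8,8):
    for dz in(-20,0,14):
      q=proj(C,o['tool_pos']+R@np.array([dx,s*o['width']*500,dz])/1000);print(s,dx,dz,np.round(q))
      cv2.circle(w,tuple(int(round(8*k)) for k in q),12,(0,0,255) if dz==14 else (0,255,0),-1,cv2.LINE_AA,3)
cv2.imwrite('pics/w5.png',cv2.resize(w[160:350,130:380],None,fx=3,fy=3))
```

```text
0.014 ['IKError', 'close_job', 'get_calibration', 'get_obs', 'snapshot', 'tcp_to_tips']
-1 -8 -20 [209. 245.]
-1 -8 0 [213. 234.]
-1 -8 14 [216. 227.]
-1 8 -20 [208. 223.]
-1 8 0 [213. 213.]
-1 8 14 [216. 208.]
1 -8 -20 [305. 246.]
1 -8 0 [301. 234.]
1 -8 14 [298. 227.]
1 8 -20 [307. 223.]
1 8 0 [302. 214.]
1 8 14 [299. 208.]
```

View pics/w5.png

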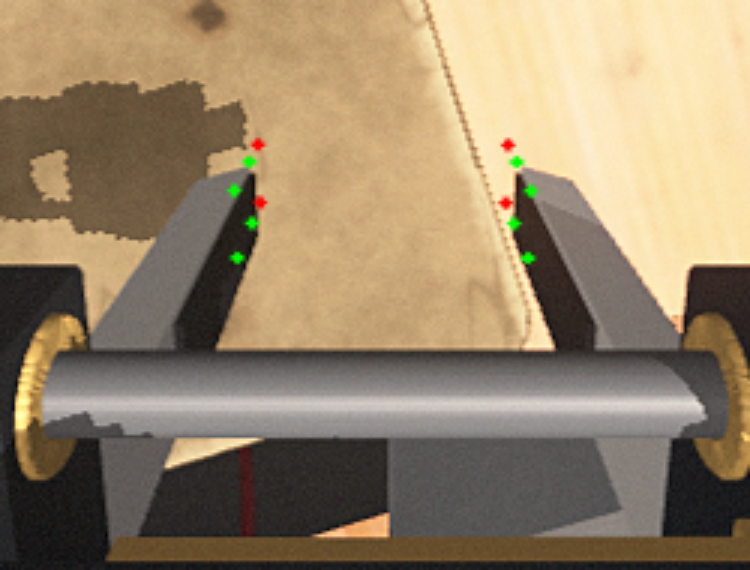

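In the image the real finger pads sit about 5–9 mm nearer the robot, and possibly higher, than the frame predicts. The earlier pinch was therefore at the very end or top of the tab. I go a little deeper and further in, then check the opening before lifting.

Run:
```python
from h import *
print(d2([.4985,-.0110,.0665]))
```

```text
[72.32420943 -1.0901058  89.5518308 ]
```

carry_out(increments=[[60,[24,0,0],0],[60,[24,0,0],0],[60,[24,-1,0],0],[60,[0,0,22],0],[60,[0,0,22],0],[60,[0,0,22],0],[60,[0,0,23],0],[60,[0,0,0],0]])

```text
time: 6.65
tool_pos: [0.4954, -0.0108, 0.0631]
ee_rot: [3.14, 0.008, -0.326]
wrist_force: [-0.5, 0.0, -0.4]
width: 0.0721
finger_force: 0.0
```

carry_out(increments=[[150,[0,0,0],0],[150,[0,0,0],0],[150,[0,0,0],0],[255,[0,0,0],0],[255,[0,0,0],0],[255,[0,0,0],0],[255,[0,0,0],0],[255,[0,0,0],0]])

```text
time: 7.45
tool_pos: [0.4982, -0.0103, 0.0676]
ee_rot: [-3.14, -0.001, -0.326]
wrist_force: [0.5, 2.2, 0.5]
width: 0.0234
finger_force: 30.0
```

The tab is held (23.4 mm, 30 N). I follow the arc.

carry_out(increments=[[255,[2,0,-10],0],[255,[2,0,-10],0],[255,[3,0,-9],0],[255,[4,0,-9],0],[255,[4,0,-9],0],[255,[5,0,-9],0],[255,[5,0,-9],0],[255,[6,0,-8],0]])

```text
time: 8.25
tool_pos: [0.5279, -0.0203, 0.1405]
ee_rot: [-3.14, -0.0, -0.326]
wrist_force: [4.4, 2.6, -4.9]
width: 0.0233
finger_force: 30.0
```

carry_out(increments=[[255,[6,0,-8],0],[255,[7,0,-7],0],[255,[7,0,-7],0],[255,[8,0,-6],0],[255,[8,0,-6],0],[255,[8,0,-6],0],[255,[9,0,-5],0],[255,[9,0,-4],0]])

```text
time: 9.05
tool_pos: [0.5861, -0.0399, 0.1899]
ee_rot: [-3.141, 0.002, -0.325]
wrist_force: [1.1, 5.5, -1.7]
width: 0.0235
finger_force: 30.0
```

carry_out(increments=[[255,[9,0,-4],0],[255,[9,0,-4],0],[255,[9,0,-3],0],[255,[9,0,-2],0],[255,[10,0,-2],0],[255,[10,0,-1],0],[255,[10,0,0],0],[255,[10,0,0],0]])

```text
time: 9.85
tool_pos: [0.6582, -0.0642, 0.2064]
ee_rot: [-3.141, 0.001, -0.325]
wrist_force: [1.1, 5.9, 0.2]
width: 0.0231
finger_force: 30.0
```

carry_out(increments=[[255,[10,0,1],0],[255,[10,0,1],0],[255,[0,0,0],0]])

```text
time: 10.15
tool_pos: [0.6783, -0.0709, 0.2049]
ee_rot: [-3.14, -0.002, -0.325]
wrist_force: [1.8, 5.4, 2.1]
width: 0.023
finger_force: 30.0
```

carry_out(increments=[[60,[0,0,0],0],[60,[0,0,0],0],[60,[0,0,0],0],[60,[0,0,-20],0],[60,[0,0,-20],0],[60,[0,0,-20],0],[60,[-30,0,0],0],[60,[-30,0,0],0]])

```text
time: 10.95
tool_pos: [0.6198, -0.0531, 0.2634]
ee_rot: [3.14, -0.0, -0.327]
wrist_force: [-0.3, 1.0, 0.7]
width: 0.0717
finger_force: 0.0
```

carry_out(increments=[[60,[-40,0,0],0],[60,[-40,0,15],0],[60,[-10,0,15],0],[60,[0,0,0],0],[60,[0,0,0],0]])

```text
time: 11.45
tool_pos: [0.5349, -0.0239, 0.2337]
ee_rot: [3.141, -0.001, -0.326]
wrist_force: [-0.1, -0.6, -0.4]
width: 0.0719
finger_force: 0.0
```

Run:
```python
from h import *
st();C=cal('wrist');np.save('C1.npy',np.array(C,dtype=object),allow_pickle=True);w=robot.snapshot('wrist');cv2.imwrite('pics/w6.png',w)
cv2.imwrite('pics/w6b.png',cv2.resize(w,(768,576),interpolation=cv2.INTER_CUBIC))
```

```text
{'time': np.float64(11.45), 'joint_positions': array([-1.500e-01,  5.000e-02,  1.340e+00, -1.000e-03,  1.750e+00,
        1.747e+00]), 'tool_pos': array([ 0.535, -0.024,  0.234]), 'ee_rot': array([ 3.141e+00, -1.000e-03, -3.260e-01]), 'wrist_force': array([-0.127, -0.552, -0.356]), 'width': np.float64(0.072), 'finger_force': np.float64(0.0)}
```

View pics/w6b.png

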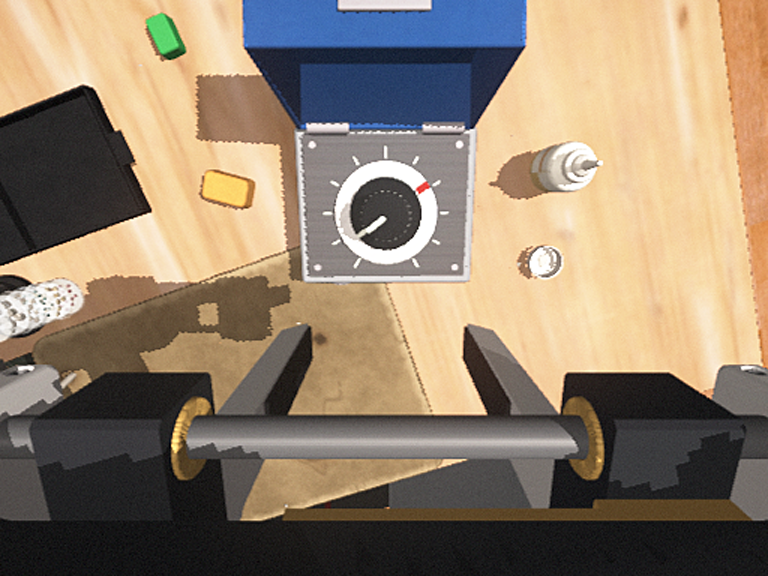

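The cover is fully back. In this picture the dial is centred near (386,212), its pointer points front-left to about (360,236), and the red mark is at (423,187), right-rear. Now I measure numerically.

```bash
cat > m.py <<'E'
from h import *
r=np.array([np.cos(-.326),np.sin(-.326)]);l=np.array([-r[1],r[0]])
def ctl(p,c): d=np.array(p)[:2]-c; return np.array([d@r,d@l])*1000
def red(w,C,c=None):
    h=cv2.cvtColor(w,cv2.COLOR_BGR2HSV);m=cv2.inRange(h,(0,150,90),(6,255,255))|cv2.inRange(h,(174,150,90),(180,255,255))
    if c is not None:
        k=np.zeros_like(m);q=proj(C,[*c,.05]);cv2.circle(k,(int(q[0]),int(q[1])),60,255,-1);m&=k
    else: m[:80]=0;m[200:]=0;m[:,200:320]&=255;m[:,:200]=0;m[:,320:]=0
    ys,xs=np.nonzero(m);return ray(C,xs.mean(),ys.mean(),.05)[:2],len(xs)
def radial(w,C,c,lo=24,hi=32,z=.0537):
    "brightness round the skirt, against angle (controller frame, ccw from rear)"
    g=cv2.cvtColor(w,cv2.COLOR_BGR2GRAY).astype(np.float32);A=np.radians(np.arange(-180,180,1.));o=[]
    for a in A:
        P=[proj(C,[*(c+(r*np.cos(a)+l*np.sin(a))*s/1000),z]) for s in np.linspace(lo,hi,9)]
        P=np.array(P,np.float32);o.append(cv2.remap(g,P[:,:1].copy(),P[:,1:].copy(),cv2.INTER_LINEAR).mean())
    return np.degrees(A),np.array(o)
E
python3 - <<'E'
from m import *
w=cv2.imread('pics/w6.png');C=tuple(np.load('C1.npy',allow_pickle=True))
p,n=red(w,C);
g=cv2.cvtColor(w,cv2.COLOR_BGR2HSV);m=cv2.inRange(g,(0,0,215),(180,50,255));m[:,:205]=0;m[:,310:]=0;m[:95]=0;m[185:]=0
cnt,_=cv2.findContours(m,0,1);cn=max(cnt,key=lambda k:cv2.contourArea(cv2.convexHull(k)))
hull=cv2.convexHull(cn)[:,0,:];W=np.array([ray(C,u,v,.048)[:2] for u,v in hull],np.float32)*1000
ct,rad=cv2.minEnclosingCircle(W);e=cv2.fitEllipse(W);print(ct,rad,e)
c=np.array(e[0])/1000
q=ctl(p,c);print('red',p,n,q,np.hypot(*q),np.degrees(np.arctan2(q[1],q[0])))
hin=np.array([.6513,-.0618]);print('dial rel hinge',ctl(c,hin))
for lo,hi in((22,30),(28,33)):
    A,o=radial(w,C,c,lo,hi);i=np.argsort(-o)[:8];print(lo,A[i],o[i].round(),np.median(o))
# black drum top
m=cv2.inRange(g,(0,0,0),(180,255,70));m[:,:225]=0;m[:,290:]=0;m[:110]=0;m[175:]=0
ys,xs=np.nonzero(m);print('blk',xs.mean(),ys.mean(),ray(C,xs.mean(),ys.mean(),.07)[:2],len(xs))
E
```

```text
(577.1432495117188, -35.196815490722656) 52.16022872924805 ((580.4368286132812, -37.21644592285156), (91.54769134521484, 98.69123840332031), 38.49383544921875)
red [ 0.59322469 -0.07761833] 34 [ 25.05329606 -34.1785607 ] 42.37737196722999 -53.75813558977017
dial rel hinge [-75.00391253   0.59438606]
22 [127. 126. 128. 125. 124. 129. 123. 130.] [223. 222. 219. 218. 208. 206. 187. 180.] 66.44971
28 [126. 127. 125. 128. 124. 129. 123. 130.] [213. 213. 209. 208. 200. 196. 183. 181.] 93.23096
blk 255.31378763866877 141.4635499207607 [ 0.5843926  -0.03765392] 1262
```

```bash
cat >> m.py <<'E'
from scipy.optimize import least_squares
def edge(w,C,c,z,r0,lo,hi,sgn):
    "circle fit of radius r0 (mm) at height z: sgn=-1 bright inside"
    g=cv2.GaussianBlur(cv2.cvtColor(w,cv2.COLOR_BGR2GRAY),(3,3),0).astype(np.float32);S=np.arange(lo,hi,.25);pts=[]
    for a in np.radians(np.arange(0,360,3)):
        d=np.array([np.cos(a),np.sin(a)])
        P=np.array([proj(C,[*(c+d*s/1000),z]) for s in S],np.float32)
        b=cv2.remap(g,P[:,:1].copy(),P[:,1:].copy(),cv2.INTER_LINEAR)[:,0];D=sgn*(b[8:]-b[:-8]);i=D.argmax()
        if D[i]>35: pts.append(c*1000+d*S[i+4])
    pts=np.array(pts)
    f=least_squares(lambda x:np.hypot(*(pts-x[:2]).T)-x[2],[*(c*1000),r0],loss='soft_l1',f_scale=.5)
    return f.x[:2]/1000,f.x[2],len(pts),np.median(abs(f.fun))
E
python3 - <<'E'
from m import *
w=cv2.imread('pics/w6.png');C=tuple(np.load('C1.npy',allow_pickle=True))
c=np.array([.583,-.0375])
for k in range(3):
    c,rr,n,e=edge(w,C,c,.048,46.5,40,54,-1);print('ring',c,rr,n,e)
c2=c
for k in range(3):
    c2,rr,n,e=edge(w,C,c2,.0535,33,28,39,1);print('skirt',c2,rr,n,e)
hin=np.array([.6513,-.0618]);print('rel hinge',ctl(c,hin),ctl(c2,hin))
for z in(.048,.05):
  p,n=red(w,C)
  q=ctl(p,c);print('red',q,np.hypot(*q),np.degrees(np.arctan2(q[1],q[0])))
A,o=radial(w,C,c,24,32);i=o>150;print('ptr',A[i],np.average(A[i],weights=o[i]-140))
st();print(d2([*c,.2]))
E
```

```text
ring [ 0.58177195 -0.03899199] 46.409535545366516 117 0.15707592854821684
ring [ 0.58177741 -0.03900619] 46.45259446557984 117 0.19567000605386653
ring [ 0.5818019  -0.03898869] 46.410902810017035 117 0.15486003157574402
skirt [ 0.58188168 -0.03846312] 32.26350847704957 118 0.15382898367825248
skirt [ 0.58190868 -0.03849076] 32.29607598815415 118 0.1882276852094158
skirt [ 0.58189327 -0.03849219] 32.27421639793004 118 0.2159157543513892
rel hinge [-73.14316606  -0.6473382 ] [-73.21561342  -0.14773443]
red [ 23.19254959 -32.93683644] 40.28311744597501 -54.84861991210306
red [ 23.19254959 -32.93683644] 40.28311744597501 -54.84861991210306
ptr [124. 125. 126. 127. 128. 129. 130. 131. 132.] 127.97298917521421
{'time': np.float64(11.5), 'joint_positions': array([-1.500e-01,  5.100e-02,  1.339e+00, -1.000e-03,  1.750e+00,
        1.747e+00]), 'tool_pos': array([ 0.536, -0.024,  0.234]), 'ee_rot': array([ 3.141e+00, -2.000e-03, -3.270e-01]), 'wrist_force': array([ 1.044, -0.535,  0.176]), 'width': np.float64(0.072), 'finger_force': np.float64(0.0)}
[48.50994742 -0.59830288 34.20591984]
```

Dial axis is (0.5818,-0.0388), 73 mm before the hinge and centred sideways. The ring fits 46.4 mm radius against a true 46.5. The pointer is at +128° and the mark at -54.8° (anticlockwise from rear), so 183° clockwise is needed, in two grasps of about ±46° about the controller's y. I flip the wrist so the camera faces away from the cover and start at -46°.

carry_out(increments=[[60,[0,0,0],-8.5],[60,[0,0,0],-8.5],[60,[0,0,0],-8.5],[60,[0,0,0],-8.5],[60,[0,0,0],-8.5],[60,[0,0,0],-8.5],[60,[0,0,0],-8.5],[60,[0,0,0],-8.5]])

```text
time: 12.3
tool_pos: [0.5364, -0.0241, 0.2341]
ee_rot: [3.14, -0.0, 0.866]
wrist_force: [-0.4, -0.1, -0.7]
width: 0.0719
finger_force: 0.0
```

carry_out(increments=[[60,[0,0,0],-8.5],[60,[0,0,0],-8.5],[60,[0,0,0],-8.5],[60,[0,0,0],-8.5],[60,[0,0,0],-8.5],[60,[0,0,0],-8.5],[60,[0,0,0],-8.5],[60,[0,0,0],-8.5]])

```text
time: 13.1
tool_pos: [0.5364, -0.0241, 0.2341]
ee_rot: [3.141, 0.001, 2.053]
wrist_force: [0.4, 0.1, 0.2]
width: 0.0715
finger_force: 0.0
```

carry_out(increments=[[60,[0,0,0],-8.5],[60,[0,0,0],-8.5],[60,[0,0,0],-8.5],[60,[0,0,0],-8.5],[60,[0,0,0],-8.5],[60,[0,0,0],-8.5],[60,[0,0,0],-8.5],[60,[0,0,0],-8.5]])

```text
time: 13.9
tool_pos: [0.5364, -0.0241, 0.2341]
ee_rot: [-3.141, 0.001, -3.043]
wrist_force: [-0.7, 0.3, 0.1]
width: 0.0717
finger_force: 0.0
```

carry_out(increments=[[60,[0,0,0],-8.5],[60,[0,0,0],-8.5],[60,[0,0,0],-5],[60,[0,0,0],0],[60,[0,0,0],0]])

```text
time: 14.4
tool_pos: [0.5358, -0.0238, 0.2337]
ee_rot: [-3.141, 0.001, -2.667]
wrist_force: [0.4, -0.1, -0.5]
width: 0.0717
finger_force: 0.0
```

Run:
```python
from m import *
st();print(d2([.5818,-.0388,.07]))
C=cal('wrist');w=robot.snapshot('wrist');cv2.imwrite('pics/w7.png',w)
c=np.array([.5818,-.0388])
try:
  for k in range(3): c,rr,n,e=edge(w,C,c,.048,46.5,40,54,-1)
  print('ring',c,rr,n,e); p,n=red(w,C,c);q=ctl(p,c);print('red',q,np.hypot(*q),np.degrees(np.arctan2(q[1],q[0])),n)
  A,o=radial(w,C,c,24,32);i=o>150;print('ptr',A[i])
except Exception as x: print(x)
```

```text
{'time': np.float64(14.4), 'joint_positions': array([-0.15 ,  0.052,  1.339, -0.   ,  1.75 , -2.195]), 'tool_pos': array([ 0.536, -0.024,  0.234]), 'ee_rot': array([-3.141e+00,  1.000e-03, -2.667e+00]), 'wrist_force': array([ 0.419, -0.118, -0.481]), 'width': np.float64(0.072), 'finger_force': np.float64(0.0)}
[-33.9789762  -34.28244531 163.74707164]
ring [ 0.58163103 -0.03887312] 46.522145150225484 115 0.2377370720176728
red [ 22.86950087 -32.64469309] 39.85837499163977 -54.986528393168214 30
ptr [124. 125. 126. 127. 128. 129. 130. 131. 132.]
```

The second view agrees: mark -55.0°, pointer 128°. I move over the dial, go down and grip.

carry_out(increments=[[60,[-17,-17,0],0],[60,[-17,-17,0],0],[60,[0,0,20],0],[60,[0,0,20],0],[60,[0,0,20],0],[60,[0,0,20],0],[60,[0,0,20],0],[60,[0,0,0],0]])

```text
time: 15.25
tool_pos: [0.5788, -0.0377, 0.1297]
ee_rot: [3.138, -0.006, -2.666]
wrist_force: [-0.6, 0.6, -0.0]
width: 0.0723
finger_force: 0.0
```

carry_out(increments=[[60,[0,0,16],0],[60,[0,0,16],0],[60,[0,0,16],0],[60,[0,0,16],0],[60,[0,0,0],0],[60,[0,0,0],0]])

```text
time: 15.85
tool_pos: [0.5813, -0.0381, 0.0704]
ee_rot: [-3.141, 0.001, -2.665]
wrist_force: [-0.6, -0.1, 0.4]
width: 0.0717
finger_force: 0.0
```

Run:
```python
from m import *
st();print(d2([.5817,-.0388,.07]))
```

```text
{'time': np.float64(15.85), 'joint_positions': array([-0.163,  0.216,  1.481, -0.   ,  1.443, -2.21 ]), 'tool_pos': array([ 0.581, -0.038,  0.07 ]), 'ee_rot': array([-3.141e+00,  1.000e-03, -2.665e+00]), 'wrist_force': array([-0.574, -0.146,  0.365]), 'width': np.float64(0.072), 'finger_force': np.float64(0.0)}
[-0.02409617 -0.84091033  0.39179779]
```

carry_out(increments=[[255,[0,0,0],0],[255,[0,0,0],0],[255,[0,0,0],0],[255,[0,0,0],0],[255,[0,0,0],0],[255,[0,0,0],0],[255,[0,0,0],0]])

```text
time: 16.55
tool_pos: [0.5815, -0.0391, 0.0698]
ee_rot: [-3.139, 0.001, -2.665]
wrist_force: [2.1, -5.0, 0.7]
width: 0.0389
finger_force: 30.0
```

carry_out(increments=[[255,[0,0,0],5],[255,[0,0,0],6],[255,[0,0,0],6],[255,[0,0,0],6],[255,[0,0,0],6],[255,[0,0,0],6],[255,[0,0,0],6],[255,[0,0,0],6]])

```text
time: 17.35
tool_pos: [0.5814, -0.0381, 0.0698]
ee_rot: [3.141, 0.002, 2.795]
wrist_force: [3.4, -1.8, 0.7]
width: 0.0392
finger_force: 30.0
```

Run:
```python
from m import *
o=st();print(o['wrist_torque'])
C=cal('wrist');w=robot.snapshot('wrist');c=np.array([.5817,-.0388])
A,q=radial(w,C,c,24,32);i=q>150;print('ptr',A[i]); p,n=red(w,C,c);q=ctl(p,c);print('red',q,np.degrees(np.arctan2(q[1],q[0])),n)
```

```text
{'time': np.float64(17.35), 'joint_positions': array([-0.163,  0.216,  1.482, -0.   ,  1.441, -1.386]), 'tool_pos': array([ 0.581, -0.038,  0.07 ]), 'ee_rot': array([3.141e+00, 2.000e-03, 2.795e+00]), 'wrist_force': array([ 3.403, -1.821,  0.656]), 'width': np.float64(0.039), 'finger_force': np.float64(29.997)}
[-0.49236441 -0.55419511  0.30715277]
ptr [44. 45. 46. 47. 48. 49. 50. 51.]
red [nan nan] nan 0m.py:9: RuntimeWarning: Mean of empty slice.
  ys,xs=np.nonzero(m);return ray(C,xs.mean(),ys.mean(),.05)[:2],len(xs)
  ret = ret.dtype.type(ret / rcount)
```

The wrist moment is 0.31 N·m, matching the dial's stated stiffness, so it turns. I continue.

carry_out(increments=[[255,[0,0,0],6],[255,[0,0,0],6],[255,[0,0,0],6],[255,[0,0,0],6],[255,[0,0,0],6],[255,[0,0,0],6],[255,[0,0,0],6],[255,[0,0,0],4]])

```text
time: 18.2
tool_pos: [0.5821, -0.0374, 0.0698]
ee_rot: [3.138, 0.001, 1.995]
wrist_force: [4.4, -2.0, 0.6]
width: 0.0389
finger_force: 30.0
```

carry_out(increments=[[255,[0,0,0],0],[60,[0,0,0],0],[60,[0,0,0],0],[60,[0,0,0],0],[60,[0,0,-20],0],[60,[0,0,-20],0],[60,[0,0,-20],0],[60,[0,0,-20],0]])

```text
time: 19.0
tool_pos: [0.5797, -0.0376, 0.1495]
ee_rot: [-3.14, -0.002, 1.996]
wrist_force: [-0.4, 0.3, -0.0]
width: 0.0721
finger_force: 0.0
```

carry_out(increments=[[60,[0,0,-20],-8.5],[60,[0,0,0],-8.5],[60,[0,0,0],-8.5],[60,[0,0,0],-8.5],[60,[0,0,0],-8.5],[60,[0,0,0],-8.5],[60,[0,0,0],0],[60,[0,0,0],0]])

```text
time: 19.8
tool_pos: [0.5802, -0.0377, 0.1689]
ee_rot: [-3.142, -0.001, 2.883]
wrist_force: [0.2, -0.7, 0.4]
width: 0.0719
finger_force: 0.0
```

```bash
cat > look.py <<'E'
from m import *
o=st();C=cal('wrist');w=robot.snapshot('wrist');c=np.array([.5817,-.0388]);cv2.imwrite('pics/n%d.png'%(o['time']*100),w)
A,q=radial(w,C,c,24,32);i=q>140;print('ptr',A[i],q[i].round()); p,n=red(w,C,c);q=ctl(p,c);print('red',q,np.degrees(np.arctan2(q[1],q[0])),n)
E
python3 look.py
```

```text
{'time': np.float64(19.8), 'joint_positions': array([-0.163,  0.165,  1.342,  0.   ,  1.636, -1.474]), 'tool_pos': array([ 0.58 , -0.038,  0.169]), 'ee_rot': array([-3.142e+00, -1.000e-03,  2.883e+00]), 'wrist_force': array([ 0.175, -0.697,  0.439]), 'width': np.float64(0.072), 'finger_force': np.float64(0.0)}
ptr [19. 20. 21. 22. 23. 24. 25. 26. 27. 28. 29. 30. 31. 32. 33. 34. 35. 36.
 37. 38. 39.] [158. 190. 216. 226. 233. 237. 240. 239. 232. 230. 221. 214. 199. 171.
 152. 149. 147. 146. 151. 150. 140.]
red [ 22.53532945 -32.35863572] -55.14572209632812 41
```

```bash
cat >> look.py <<'E'
for lo,hi in((14,17),(20,22),(23,25),(26,28),(29,31),(31,33)):
    A,q=radial(w,C,c,lo,hi,.0537 if lo>20.5 else .087);i=q>(np.median(q)+q.max())/2
    j=(A>q.argmax()-180-20)&(A<q.argmax()-180+20)&i;print(lo,A[j].min(),A[j].max(),np.average(A[j],weights=q[j]).round(1),q.max(),np.median(q))
E
python3 look.py
```

```text
{'time': np.float64(19.85), 'joint_positions': array([-0.163,  0.165,  1.342,  0.   ,  1.635, -1.475]), 'tool_pos': array([ 0.58 , -0.038,  0.169]), 'ee_rot': array([ 3.142e+00, -1.000e-03,  2.883e+00]), 'wrist_force': array([ 0.393,  0.605, -0.856]), 'width': np.float64(0.072), 'finger_force': np.float64(0.0)}
ptr [19. 20. 21. 22. 23. 24. 25. 26. 27. 28. 29. 30. 31. 32. 33. 34. 35. 36.
 37. 38. 39.] [160. 193. 218. 227. 233. 235. 237. 229. 223. 222. 214. 205. 191. 164.
 147. 145. 140. 144. 151. 153. 147.]
red [ 22.57218437 -32.25070416] -55.011924872069216 41
14 25.0 44.0 34.5 255.0 73.75928
20 31.0 53.0 44.0 255.0 85.05002
23 17.0 29.999999999999996 23.6 255.0 73.33583
26 19.0 29.999999999999996 24.6 255.0 73.662704
29 21.0 40.0 30.7 255.0 67.42355
31 25.0 40.0 34.7 255.0 134.06445
```

Parallax from the drum explains the spread. On the drum top (14–17 mm) and at the skirt rim the line reads about 34.6°, so there was no slip and 90° remains. I return to the -46° start and grasp again.

carry_out(increments=[[60,[0,0,0],-8],[60,[0,0,0],-8],[60,[0,0,0],-8],[60,[0,0,0],-8],[60,[0,0,0],-8],[60,[0,0,0],-2],[60,[0,0,0],0],[60,[0,0,0],0]])

```text
time: 20.7
tool_pos: [0.5806, -0.0379, 0.1692]
ee_rot: [3.142, -0.0, -2.666]
wrist_force: [0.2, -0.3, 0.1]
width: 0.072
finger_force: 0.0
```

Run:
```python
from m import *
st();print(d2([.5817,-.0388,.07]))
```

```text
{'time': np.float64(20.7), 'joint_positions': array([-0.163,  0.165,  1.341, -0.   ,  1.635, -2.209]), 'tool_pos': array([ 0.581, -0.038,  0.169]), 'ee_rot': array([ 3.142, -0.   , -2.666]), 'wrist_force': array([ 0.165, -0.257,  0.13 ]), 'width': np.float64(0.072), 'finger_force': np.float64(0.0)}
[-0.60347734 -1.33209332 99.23226897]
```

carry_out(increments=[[60,[-0.5,-1,20],0],[60,[0,0,20],0],[60,[0,0,20],0],[60,[0,0,20],0],[60,[0,0,19],0],[60,[0,0,0],0],[255,[0,0,0],0],[255,[0,0,0],0]])

```text
time: 21.5
tool_pos: [0.5825, -0.0388, 0.0718]
ee_rot: [-3.14, 0.002, -2.665]
wrist_force: [-0.7, -0.4, -0.5]
width: 0.0593
finger_force: 0.0
```

carry_out(increments=[[255,[0,0,0],0],[255,[0,0,0],0],[255,[0,0,0],0],[255,[0,0,0],0],[255,[0,0,0],0],[255,[0,0,0],5],[255,[0,0,0],6],[255,[0,0,0],6]])

```text
time: 22.3
tool_pos: [0.5822, -0.0387, 0.0712]
ee_rot: [-3.141, 0.002, -2.965]
wrist_force: [-0.5, -0.9, 4.0]
width: 0.039
finger_force: 30.0
```

carry_out(increments=[[255,[0,0,0],6],[255,[0,0,0],6],[255,[0,0,0],6],[255,[0,0,0],6],[255,[0,0,0],6],[255,[0,0,0],6],[255,[0,0,0],6],[255,[0,0,0],6]])

```text
time: 23.1
tool_pos: [0.5823, -0.0383, 0.0713]
ee_rot: [3.14, 0.002, 2.481]
wrist_force: [0.7, 0.8, 3.9]
width: 0.0391
finger_force: 30.0
```

carry_out(increments=[[255,[0,0,0],6],[255,[0,0,0],6],[255,[0,0,0],6],[255,[0,0,0],4],[255,[0,0,0],3],[255,[0,0,0],0],[255,[0,0,0],0]])

```text
time: 23.8
tool_pos: [0.5824, -0.0382, 0.0712]
ee_rot: [3.139, 0.001, 2.049]
wrist_force: [1.3, 1.3, 4.5]
width: 0.0395
finger_force: 30.0
```

carry_out(increments=[[60,[0,0,0],0],[60,[0,0,0],0],[60,[0,0,0],0],[60,[0,0,-20],0],[60,[0,0,-20],0],[60,[0,0,-20],0],[60,[0,0,-20],0],[60,[0,0,-20],0]])

```text
time: 24.6
tool_pos: [0.5809, -0.0387, 0.1702]
ee_rot: [-3.14, -0.001, 2.048]
wrist_force: [0.6, -0.1, 0.1]
width: 0.0717
finger_force: 0.0
```

carry_out(increments=[[60,[0,0,-30],0],[60,[0,0,-30],0],[60,[0,0,0],0],[60,[0,0,0],0]])

```text
time: 25.0
tool_pos: [0.5815, -0.0387, 0.23]
ee_rot: [-3.142, 0.0, 2.048]
wrist_force: [0.5, 0.2, -0.2]
width: 0.0722
finger_force: 0.0
```

```bash
python3 look.py
```

```text
{'time': np.float64(25.0), 'joint_positions': array([-0.164,  0.157,  1.231, -0.   ,  1.753, -0.64 ]), 'tool_pos': array([ 0.582, -0.039,  0.23 ]), 'ee_rot': array([-3.142,  0.   ,  2.048]), 'wrist_force': array([ 0.45 ,  0.25 , -0.197]), 'width': np.float64(0.072), 'finger_force': np.float64(0.0)}
ptr [-58. -57. -56. -55. -54. -53. -52. -51. -50. -49. -48. -47. -46. -45.] [170. 205. 235. 252. 255. 255. 255. 254. 241. 224. 208. 202. 194. 169.]
red [ 23.20767144 -32.9036258 ] -54.80381772512307 23
14 -63.0 -44.0 -53.6 255.0 74.337234
20 -64.0 -51.0 -57.5 255.0 77.689835
23 -57.00000000000001 -44.0 -50.6 255.0 73.21652
26 -56.0 -45.0 -50.5 255.0 73.19488
29 -59.00000000000001 -49.0 -54.1 255.0 63.934734
31 -59.99999999999999 -49.0 -54.4 251.35004 144.88536
```

Pointer is about -54.3° against the mark at -54.8°. A last look, from the top and wrist cameras together:

Run:
```python
from h import *
C=cal('wrist');w=robot.snapshot('wrist');s=robot.snapshot('scene')
u,v=proj(C,[.5817,-.0388,.05]).astype(int);x0=max(u-60,0);y0=max(v-60,0)
cv2.imwrite('pics/f.png',np.hstack([cv2.resize(w[y0:y0+120,x0:x0+120],(400,400),interpolation=cv2.INTER_CUBIC),cv2.resize(w,(400,400))]))
```

```text
(no output)
```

View pics/f.png

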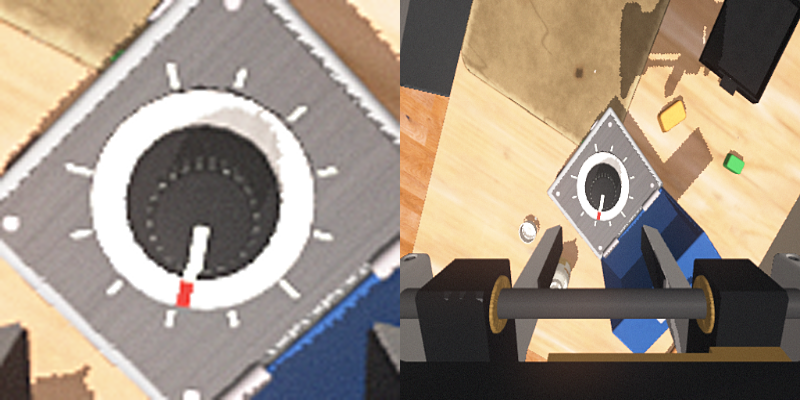

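The pointer line runs straight into the red mark (crop 190,290), the cover lies open, the bystanders are in place and the tool is free.

```bash
python3 -c "
from bench import robot
print(robot.close_job())"
```

```text
the job is handed in; nothing more can be done
None
```

I opened the cover onto its stop and turned the dial until its pointer was within about 1° of the red mark, then let go. The ring did not turn and the bystanders stayed in place. I handed the job in at about 25 s; no verdict came back.

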